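# Put the boathouse lantern back on charge

## Robot

A 6-joint arm with a two-finger parallel gripper is mounted at the origin on the work surface. World frame = base frame: x ahead of the robot, y to its left, z up, the work surface at z = 0. Lengths are in mm, angles in degrees, forces in N, time in s.
With the tool pointing down it reaches from about 325 to 875 mm from the base axis. Payload 4.4 kg.
Tool frame: the origin (TCP) lies on the front face of the gripper's body, between the roots of the fingers; the fingertips stand 73 mm ahead of it and the grasp point (between the pads) lies 54 mm ahead of it; x points along the fingers, z is the direction in which the jaws open and shut, and the axes are right-handed (so a half turn about x gives the same grasp; the last joint's range is limited). The gripper opens to 85 mm and grips with 20 to 120 N. Pads are 22 mm wide; open, the fingers measure 114 mm over their backs; the gripper's body (76 mm by 85 mm) begins 54 mm behind the grasp point. The pads swing forward as they close: fully open they stand 13 mm farther back than shut.
Start: joints at [-84.425, 11.837, 88.321, -0, 79.842, -8.623], TCP at [141.018, -557.442, 303.882] pointing down, gripper open.
Joint ranges: [-156.59, 156.59], [-49.26, 127.26], [12.9, 141.05], [-63.56, 243.56], [4.71, 150.69], [-161.64, 161.64]. Speed limits (degrees/s): [159.86, 159.86, 180, 180, 180, 180].

## Interface

Orientations are given as a 3x3 rotation matrix whose columns are the frame's x, y, z axes.
In Python, from plant import manip gives the robot as it stands.
- The arm moves only by the shell command python3 -m handwheel 'ROWS' [FORCE]. ROWS is JSON, a list of rows, each a list of 7 numbers: the turn, a rotation vector about the tool's x, y, z in degrees, then the shift along the tool's x, y, z in m, then the finger opening in m, from 0 to 0.0854. A call has exactly 5 rows; each row shifts and turns the pose as measured when the row begins, along the tool's axes as they then stand; what a row does not reach is not made up. A row lasts 1/8 s, in which the tool goes at most 62.5 mm and 10.7 degrees, less where a joint would pass 70% of its speed; a pose out of reach is approached as far as the arm can. A call with a gripper value outside its range is refused whole. The fingers move at their own pace and stop on an object; FORCE is the grip in N (left out, the last holds). Time passes only in rows, so rows that do not move let the fingers close, or fill a call up. It gives the time, the measured TCP pose, the force and the opening at its end, in the units of the state.
- manip.get_obs(): the state, without advancing time (a new reading comes with each control period).
- manip.snapshot(name): name is "scene" or "top" or "wrist"; returns (picture, depth): 400x640x3 uint8, red, green, blue; 400x640 float32, mm along the optical axis (not along the pixel's ray), 0 where there is no reading.
- manip.camera_model(name): a dict with "intrinsics" (3x3 intrinsics, pixels), "k1" (the pictures are not rectified: a ray, as slopes to the right and down, at radius r is drawn at 1 + k1 r^2 times it, then the intrinsics apply), "rvec" (rotation vector, rad) and "tvec" (3), from world to camera coordinates, as OpenCV has them; the wrist camera has in their place "T_tool_cam" (4x4, takes a point from camera to tool coordinates, whose origin is the TCP and whose axes are the tool frame's). Camera axes: x right, y down, z forward; pixel columns grow to the right and rows downward; lengths in mm; the calibration is good to about 2 mm. A picture is of the moment at which its call begins: read the wrist's pose just before it. camera_model takes no time and is no camera call.
- manip.hand_in(): hands the job in, once; it reports no verdict.
The state is a dict: "time_s": time; "joint_pos": joint angles; "qd": joint speeds; "tau": joint torques, N m; "eef_pos": TCP position; "eef_rot": TCP orientation; "force": force on the tool from outside, world axes, zero at the start; "ft_torque": the same for the moment, N m; "grip_width": finger opening in mm.
Only numpy, scipy, OpenCV 4.12 (cv2) and the standard library are available. Lean on these libraries where they do the work, as an engineer would, in place of code of your own. Each camera call takes 0.05 s, during which the arm holds its last target.

## Task

Put the lantern on charge: press the button on its top to switch it off, then slide it along the deck into the charging cradle until it is fully home, its back flat against the contact plate, and come away. Push it gently at its square base: do not lift or tip it or take it by its handle or globe, and leave the other things where they are.

Things in the scene. Friction and masses are not known exactly. Their poses are not given: they have to be found in the camera images.
- lantern: Loose electric lantern, 0.4 to 0.9 kg, 168 mm high. Square base 120 x 120 mm, 46 mm high, upright corners rounded by 12 mm; on its middle a slim globe and cap, at most 62 mm wide. Origin: centre of the underside. z up; +x to the back face, which has two contact strips and must meet the cradle. Starts before the cradle's mouth, up to 40 mm off its centre line and turned up to 0.4 rad.
- switch (a joint): Press button on top of the lantern's cap: 0 released, 0.006 m fully down (about 5 N); it springs back.
- switch_top (a point): Centre of the button's top face (button 26 mm across, 10 mm proud), 168 mm above the surface, on the lantern's vertical axis; it is pressed straight down.
- lantern_back (a point): Middle of the lantern's back face, 25 mm above its underside, 60 mm along the lantern's +x.
- dock: Charging cradle fixed to the deck, without a floor. Origin: on the deck, where the lantern's origin lies when home. +x: from the open mouth to the contact plate (face at x 60 mm, 62 mm high; charger box behind, 85 mm high). Two slick cheeks 40 mm high, 130 mm apart, flaring to 150 mm at the mouth, end at x -45 mm: the lantern's front 15 mm stay outside. Outer half width 91 mm.
- contact_plate (a point): Middle of the contact plate's face, 25 mm above the deck, where lantern_back comes to lie.
- globe: The lantern's globe, 50 mm across, 56 to 134 mm above the underside. Not to be touched. Origin: centre of its lower end.
- bail: The lantern's folded wire handle, 62 mm wide, behind the globe, from 141 mm height at the cap's sides down to 64 mm, 52 mm behind the axis. Not to be touched. Origin: the lantern's origin.
- reel: Bystander: silver centre-pin reel lying flat, 90 mm across, 48 mm high over its handle. Origin: centre of its underside.
- mould: Bystander: white ceramic sinker mould block with a row of round cavities, 120 x 70 x 36 mm. Origin: centre of its underside.
- bait_tray: Bystander: plastic bait tray in compartments, 160 x 120 x 40 mm. Origin: centre of its underside.
- line_spool: Bystander: flat spool of line, 72 mm across, 46 mm high. Origin: centre of its underside.
- jar: Bystander: closed jar, 60 mm across, 80 mm high. Origin: centre of its underside.
- spanner: Bystander: flat steel spanner, 140 mm long. Origin: centre of its underside.

How it is judged (in metres and radians):
On the way, in this order (a step that is already met when the one before it is completed fails the run):
1. the lantern's button is pressed down (at least 4.5 mm of its 6 mm) (value of joint switch above 0.0045 m), for 0.1 s.
2. the lantern is home in the cradle, its back against the contact plate (x of lantern_back in the frame of dock above 0.0565 m and y of lantern_back in the frame of dock between -0.008 and 0.008 m and angle between the x axis of lantern and the x axis of dock, either way round below 0.05 rad and height (world z) of lantern below 0.004 m and angle between lantern's own z axis and vertical below 0.03 rad), for 0.2 s.
At the end, for the whole second after the job is handed in: The lantern stands upright on the deck in the cradle, its back face within 3.5 mm of the contact plate, within 8 mm of the centre line and square to the plate within 0.05 rad, at rest, its button released (all of step 2 and value of joint switch below 0.0015 m and linear speed of lantern below 0.01 m/s); the robot touches nothing.
It fails at once if the lantern is lifted (12 mm) or tipped (0.12 rad) (height (world z) of lantern above 0.012 m or angle between lantern's own z axis and vertical above 0.12 rad).
It fails at once if the fingers take or push the lantern by its handle or globe (over 1.5 N) (contact force between the fingers and bail above 1.5 N or contact force between the fingers and globe above 1.5 N).
It fails at once if the lantern is knocked along rather than pushed gently (faster than 0.35 m/s) (linear speed of lantern above 0.35 m/s).
It fails at once if a bystander is moved by more than 15 mm (distance of any of reel, mould, bait_tray, line_spool, jar, spanner from where it was at the start of the episode above 0.015 m).
It also fails if it takes over 72 s, if anything falls off the work surface, if the arm or the gripper's body presses on something with over 40 N, if the wrist force passes 120 N, or if a joint passes its speed limit or range.

## Working session

There is one attempt and no reset: what is moved stays moved. The work goes in short steps, Python scripts to look and compute and a shell command to move; the robot and the scene stay as the last step left them, time stands still between calls to the robot, and variables do not carry over. Pictures are saved under pics/ and viewed, and the job is handed in when it is done.

```bash
ls; mkdir -p pics; python3 - <<'E'
from plant import manip
import cv2,numpy as np
o=manip.get_obs()
for k,v in o.items(): print(k,np.round(v,3).tolist())
for n in("scene","top","wrist"):
    p,d=manip.snapshot(n); cv2.imwrite(f"pics/{n}0.png",p[:,:,::-1]); np.save(f"pics/{n}0.npy",d); print(n,{k:np.round(v,4).tolist() for k,v in manip.camera_model(n).items()})
E
```

```text
pics
time_s 0.0
joint_pos [-84.425, 11.886, 88.405, 0.001, 79.843, -8.626]
qd [-0.008, -0.061, -0.054, -0.046, -0.001, 0.044]
tau [-0.001, -38.304, -29.16, -0.0, 0.011, -0.0]
eef_pos [140.964, -556.841, 302.709]
eef_rot [[-0.0, 0.969, 0.245], [0.002, 0.245, -0.969], [-1.0, 0.0, -0.002]]
force [0.104, -1.256, -0.29]
ft_torque [0.003, -0.023, -0.006]
grip_width 85.403
scene {'intrinsics': [[424.8457, 0.0, 321.0186], [0.0, 424.8457, 192.5429], [0.0, 0.0, 1.0]], 'k1': -0.0035, 'rvec': [0.8963, 2.6436, -0.8748], 'tvec': [450.1345, -258.9319, 1553.1468]}
top {'intrinsics': [[427.5084, 0.0, 319.4778], [0.0, 427.5084, 192.3487], [0.0, 0.0, 1.0]], 'k1': -0.0175, 'rvec': [2.1583, -2.1208, 0.1373], 'tvec': [60.7057, 638.1397, 1048.3288]}
wrist {'intrinsics': [[299.7191, 0.0, 321.5999], [0.0, 299.7191, 197.2774], [0.0, 0.0, 1.0]], 'k1': -0.0271, 'T_tool_cam': [[0.0005, -0.3117, 0.9502, -70.3524], [0.0, -0.9502, -0.3117, 79.094], [1.0, 0.0002, -0.0004, -0.9546], [0.0, 0.0, 0.0, 1.0]]}
```

View pics/scene0.png

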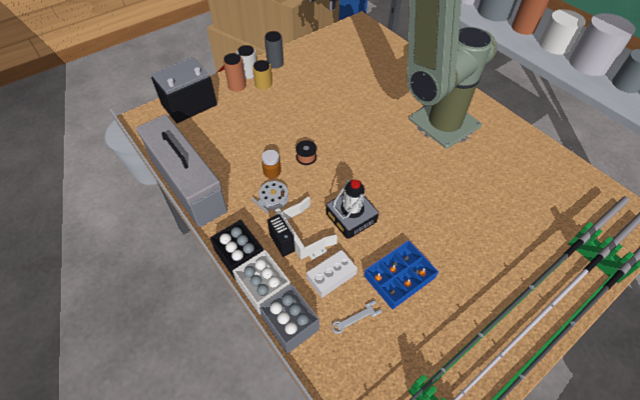

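View pics/top0.png

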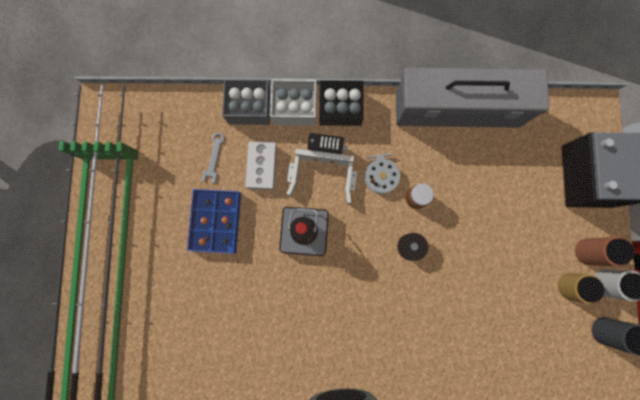

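View pics/wrist0.png

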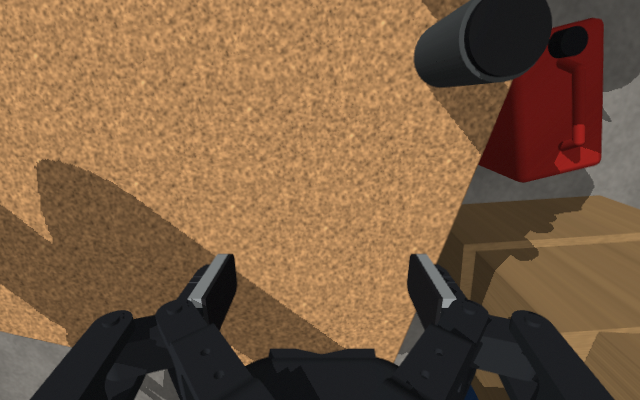

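The top view shows the lantern base around (304,231), with its red button at (301,228). The cradle is above it, around (325,170), with its plate near row 155. The reel is at (382,175), the jar at (419,195), the mould at (260,165) and the tray at (214,222). Next I'll zoom in and measure.

```bash
cat > h.py <<'E'
import numpy as np,cv2
from plant import manip
def world(n,px,z,o=None):
    m=manip.camera_model(n);K=np.array(m["intrinsics"],float);k=float(m["k1"])
    px=np.array(px,float).reshape(-1,1,2)
    r=cv2.undistortPoints(px,K,np.array([k,0,0,0.])).reshape(-1,2)
    d=np.c_[r,np.ones(len(r))]
    if n=="wrist":
        T=np.array(m["T_tool_cam"]);R0=np.array(o["eef_rot"]);R=R0@T[:3,:3];c=R0@T[:3,3]+np.array(o["eef_pos"])
    else:
        Rw=cv2.Rodrigues(np.array(m["rvec"],float))[0];R=Rw.T;c=-R@np.array(m["tvec"],float).ravel()
    d=d@R.T
    return c+d*((z-c[2])/d[:,2])[:,None]
def proj(n,P):
    m=manip.camera_model(n)
    return cv2.projectPoints(np.array(P,float).reshape(-1,1,3),np.array(m["rvec"],float),np.array(m["tvec"],float),np.array(m["intrinsics"],float),np.array([float(m["k1"]),0,0,0]))[0].reshape(-1,2)
E
python3 - <<'E'
from h import *
im=cv2.imread("pics/top0.png");c=im[110:270,180:440];cv2.imwrite("pics/topz.png",cv2.resize(c,None,fx=3,fy=3,interpolation=cv2.INTER_CUBIC))
im=cv2.imread("pics/scene0.png");c=im[140:290,230:410];cv2.imwrite("pics/scz.png",cv2.resize(c,None,fx=4,fy=4,interpolation=cv2.INTER_CUBIC))
hsv=cv2.cvtColor(cv2.imread("pics/top0.png"),cv2.COLOR_BGR2HSV)
for n in("top","scene"):
    hsv=cv2.cvtColor(cv2.imread(f"pics/{n}0.png"),cv2.COLOR_BGR2HSV)
    m=cv2.inRange(hsv,(0,170,90),(6,255,255))|cv2.inRange(hsv,(174,170,90),(180,255,255))
    N,_,st,ce=cv2.connectedComponentsWithStats(m)
    for i in range(1,N):
        if st[i,4]>15: print(n,st[i],ce[i],world(n,ce[i],166).round(1))
E
```

```text
top [296 223  11  11  82] [300.95121951 227.80487805] [[538.3 110.1 166. ]]
top [638 302   2  13  22] [638.59090909 307.77272727] [[ 375.5 -634.8  166. ]]
scene [351 180  10   9  73] [355.12328767 183.79452055] [[541.8 114.1 166. ]]
```

View pics/topz.png

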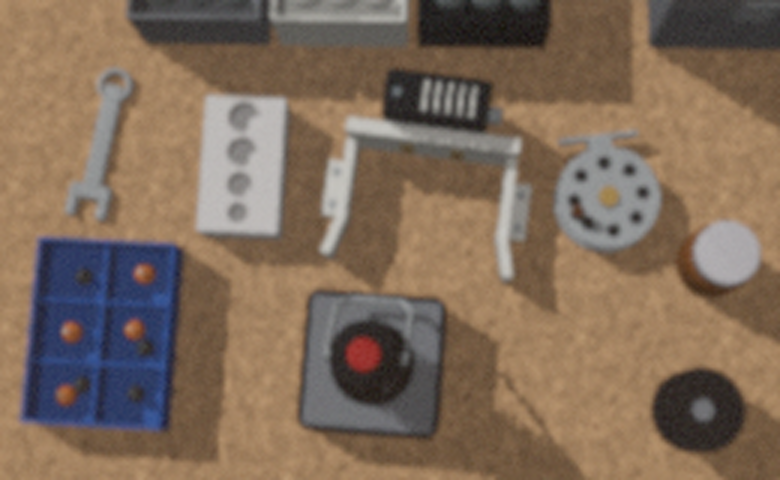

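View pics/scz.png

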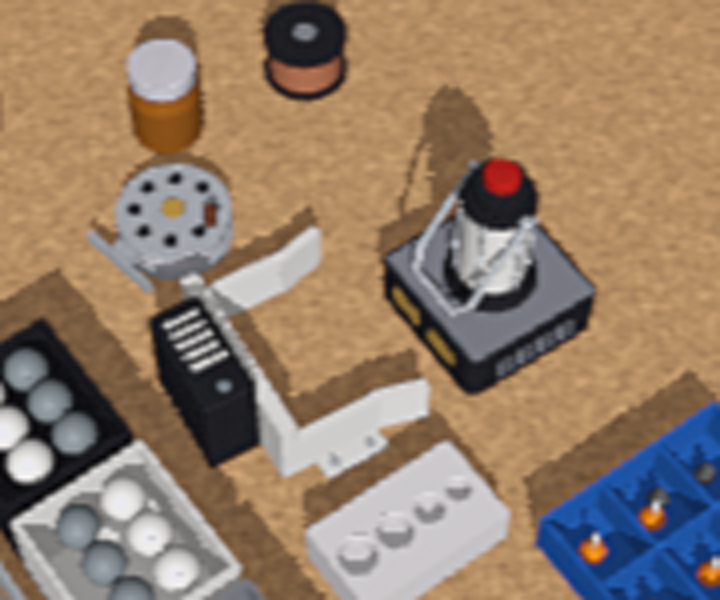

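```bash
cat >> h.py <<'E'
def cloud(n,d,o=None):
    m=manip.camera_model(n);h,w=d.shape
    u,v=np.meshgrid(np.arange(w),np.arange(h));px=np.c_[u.ravel(),v.ravel()].astype(float)
    r=cv2.undistortPoints(px.reshape(-1,1,2),np.array(m["intrinsics"],float),np.array([float(m["k1"]),0,0,0])).reshape(-1,2)
    P=np.c_[r,np.ones(len(r))]*d.reshape(-1,1)
    if n=="wrist":
        T=np.array(m["T_tool_cam"]);P=P@T[:3,:3].T+T[:3,3];P=P@np.array(o["eef_rot"]).T+np.array(o["eef_pos"])
    else:
        R=cv2.Rodrigues(np.array(m["rvec"],float))[0];P=(P-np.array(m["tvec"],float).ravel())@R
    P=P.reshape(h,w,3);P[d<=0]=np.nan;return P
E
python3 - <<'E'
from h import *
for n in("top","scene"):
    d=np.load(f"pics/{n}0.npy");P=cloud(n,d);z=P[...,2]
    print(n,"deck z",np.nanmedian(z))
    def rep(name,c,lo,hi,r=100):
        m=(z>lo)&(z<hi)&(np.hypot(P[...,0]-c[0],P[...,1]-c[1])<r)
        q=P[m][:,:2].astype(np.float32)
        if len(q)>10:
            b=cv2.minAreaRect(q);print(name,len(q),np.round(b[0],1),np.round(b[1],1),round(b[2],2),"mean",q.mean(0).round(1),"zmed",np.median(P[m][:,2]).round(1))
    rep("base",(540,110),38,54,95)
    rep("cap",(540,110),150,175,50)
    rep("button",(540,110),162,175,50)
    # cradle
    a=world("top",[[328,152]],62)[0];print(a)
    rep("plate",a,55,70,90);rep("box",a,78,92,90);rep("cheeks",(690,60),33,46,110)
    for nm,p,lo,hi in(("mould",(260,165),28,42),("reel",(382,175),20,50),("tray",(214,222),30,45),("jar",(419,195),70,85),("spool",(413,247),38,52)):
        rep(nm,world("top",[p],40)[0],lo,hi,110 if nm=='tray' else 65)
E
```

```text
top deck z -0.710570303604265
base 1546 [538.1 110.4] [120.1 119.7] 86.73 mean [533.4 108.5] zmed 45.2
cap 263 [537.5 110.5] [40.4 40.2] 47.3 mean [537.6 109.8] zmed 158.8
button 99 [537.8 110. ] [24.1 24.1] 62.8 mean [537.8 110.2] zmed 167.9
[739.37686715  51.73697772  62.        ]
plate 343 [777.9  57.4] [147.6 104.5] 83.5 mean [737.5  61.7] zmed 61.6
box 581 [758.7  59. ] [89.4 42.6] 82.67 mean [758.  59.] zmed 84.5
cheeks 393 [654.9  56.3] [188.1 151.3] 78.66 mean [667.5  69.5] zmed 39.7
mould 998 [710.3 229.1] [ 70.3 121.8] 88.5 mean [706.5 228.9] zmed 35.5
reel 964 [694.4 -91.5] [103.3  86.8] 1.05 mean [689.3 -90.8] zmed 30.0
tray 594 [560.8 346.3] [121.9 160.3] 88.0 mean [562.6 348.3] zmed 36.3
jar 367 [ 632.2 -182. ] [51.2 50.2] 87.73 mean [ 632.  -182.3] zmed 79.9
spool 650 [ 503.8 -168. ] [67.4 70.7] 0.84 mean [ 503.7 -167.6] zmed 46.1
scene deck z -2.743234681795173
base 841 [538.5 112.1] [122.8 121.9] 86.85 mean [550.1 127.6] zmed 44.6
cap 160 [539.5 116. ] [48.  41.3] 79.66 mean [542.2 115.7] zmed 158.4
button 59 [540.5 111.4] [22.9 28.6] 41.55 mean [539.6 113.7] zmed 166.5
[739.37686715  51.73697772  62.        ]
plate 215 [753.3  61.7] [148.5  54.9] 83.03 mean [743.7  76.1] zmed 61.4
box 422 [759.4  60.8] [91.1 42.3] 83.62 mean [760.2  62.9] zmed 84.0
cheeks 391 [681.4  64.9] [196.3 192.9] 44.61 mean [674.2  81.4] zmed 38.9
mould 891 [710.2 230.6] [ 72.5 121.8] 88.8 mean [708.7 231.7] zmed 34.8
reel 579 [692.9 -87.2] [103.7  89.9] 8.13 mean [691.1 -87. ] zmed 29.3
tray 598 [561.6 346.3] [120.8 165.6] 88.0 mean [563.4 347. ] zmed 35.5
jar 196 [ 633.2 -181. ] [53.5 50.3] 53.98 mean [ 634.1 -178.5] zmed 78.9
spool 292 [ 504.2 -164.3] [70.7 72.2] 75.63 mean [ 504.3 -164.4] zmed 45.0
```

```bash
python3 - <<'E'
from h import *
for n in("top","scene"):
    d=np.load(f"pics/{n}0.npy");P=cloud(n,d);z=P[...,2]
    m=(z>58)&(z<65)&(abs(P[...,0]-737)<40)&(abs(P[...,1]-57)<95)
    q=P[m][:,:2].astype(np.float32)
    for _ in range(3):
        vx,vy,x0,y0=cv2.fitLine(q,cv2.DIST_HUBER,0,.01,.01).ravel();nn=np.array([-vy,vx]);e=(q-[x0,y0])@nn;q=q[abs(e)<9]
    vx,vy=(vx,vy) if vy>0 else(-vx,-vy);ang=np.degrees(np.arctan2(-vx,vy));ax=np.array([vy,-vx]);
    t=q@[vx,vy];s=q@ax
    print(n,"plate yaw",ang,"along",t.min(),t.max(),"mid",t.min()/2+t.max()/2,"s",np.percentile(s,[1,50,99]).round(1))
    c=np.array([vx,vy])*(t.min()+t.max())/2;print("mid pt",c+ax*np.median(s))
    # cheeks in dock coords
    m=(z>36)&(z<43)&(abs(P[...,0]-680)<80)&(abs(P[...,1]-60)<110)
    q=P[m][:,:2];S=q@ax-np.percentile(s,1);T=q@[vx,vy]
    for lo in range(-115,0,10):
        k=(S>lo)&(S<lo+10);L=T[k]; mid=(t.min()+t.max())/2
        if len(L): a=L[L>mid]-mid;b=L[L<mid]-mid;print(lo,np.round([a.min(),a.max(),len(a)] if len(a) else [],1),np.round([b.min(),b.max(),len(b)] if len(b) else [],1))
E
```

```text
top plate yaw -6.4770117 along 71.43593 218.62073 mid 145.02832 s [714.2 720.5 727.4]
mid pt [732.29834   62.822716]
-105 [73.7 81.6 12. ] [-82.3 -73.9  12. ]
-95 [70.2 79.8 11. ] [-78.6 -72.7  11. ]
-85 [69.1 76.8 13. ] [-77.4 -68.9  12. ]
-75 [65.1 74.6 14. ] [-73.6 -67.6  11. ]
-65 [66.2 74.   6. ] [-74.6 -66.9   9. ]
-55 [67.  73.1 12. ] [-74.  -67.9  10. ]
-45 [66.5 73.9 10. ] [-74.9 -66.9  11. ]
-35 [67.3 73.6 12. ] [-74.  -67.9  12. ]
-25 [66.2 72.3 10. ] [-75.  -67.2   8. ]
-15 [65.8 73.8 14. ] [-74.4 -68.2  11. ]
-5 [ 1. 72. 28.] [-74.9  -1.6  25. ]
scene plate yaw -7.5023255 along 85.09066 233.57474 mid 159.3327 s [711.4 716.  723.2]
mid pt [730.6437   64.48721]
-105 [70.1 80.1  9. ] [-83.7 -75.1   5. ]
-95 [69.7 80.  11. ] [-83.3 -73.9   7. ]
-85 [68.  74.6 10. ] [-78.9 -71.9   9. ]
-75 [64.5 73.8 10. ] [-76.4 -66.7   8. ]
-65 [67.1 74.5  8. ] [-76.2 -67.4  10. ]
-55 [64.5 73.4 13. ] [-74.4 -68.5   7. ]
-45 [66.6 74.   8. ] [-76.6 -64.8   9. ]
-35 [64.8 74.2 11. ] [-76.6 -68.1   7. ]
-25 [66.1 73.3 10. ] [-77.3 -67.6   9. ]
-15 [65.7 75.  11. ] [-75.3 -65.8  11. ]
-5 [69.9 75.6  6. ] []
```

Lantern: (538,110), yaw −3.3°. Dock: yaw about −6.7°, origin about (666,70). That leaves 132 mm to go along the cradle axis and 24 mm sideways. First I'll close the fingers and move above the button.

```bash
python3 -m handwheel '[[0,0,0,0,0.036,-0.036,0],[0,0,0,0,0.036,-0.036,0],[0,0,0,0,0.036,-0.036,0],[0,0,0,0,0.036,-0.036,0],[0,0,0,0,0.036,-0.036,0]]' 30;python3 -m handwheel '[[0,0,0,0,0.036,-0.036,0],[0,0,0,0,0.036,-0.036,0],[0,0,0,0,0.036,-0.036,0],[0,0,0,0,0.036,-0.036,0],[0,0,0,0,0.036,-0.036,0]]'
```

```text
time_s: 0.78
eef_pos: [272.9, -334.5, 301.2]
eef_rot: [[-0.0, 0.971, 0.238], [0.004, 0.238, -0.971], [-1.0, 0.001, -0.004]]
force: [1.0, -0.9, 0.7]
grip_width: 0.1
time_s: 1.4
eef_pos: [407.4, -108.6, 301.7]
eef_rot: [[0.001, 0.972, 0.236], [0.004, 0.236, -0.972], [-1.0, 0.002, -0.003]]
force: [0.4, -1.5, 0.5]
grip_width: -0.1
```

```bash
python3 -m handwheel '[[0,0,0,0,0.036,-0.036,0],[0,0,0,0,0.036,-0.036,0],[0,0,0,0,0.036,-0.036,0],[0,0,0,0,0.036,-0.036,0],[0,0,0,0,0.036,-0.036,0]]';python3 -m handwheel '[[10,0,0,0,0,0,0],[10,0,0,0,0,0,0],[0,0,0,0,0,0,0],[0,0,0,0,0,0,0],[0,0,0,0,0,0,0]]'
```

```text
time_s: 2.02
eef_pos: [542.2, 117.3, 301.8]
eef_rot: [[0.001, 0.971, 0.238], [0.002, 0.238, -0.971], [-1.0, 0.002, -0.002]]
force: [-0.3, -0.3, 0.2]
grip_width: 0.2
time_s: 2.65
eef_pos: [542.5, 121.2, 299.5]
eef_rot: [[-0.002, 0.994, -0.108], [0.002, -0.108, -0.994], [-1.0, -0.003, -0.002]]
force: [-0.9, 0.2, -0.0]
grip_width: 0.2
```

```bash
python3 -m handwheel '[[0,0,0,0.01,-0.0035,0.011,0],[0,0,0,0.02,0,0,0],[0,0,0,0.015,0,0,0],[0,0,0,0,0,0,0],[0,0,0,0,0,0,0]]'; python3 - <<'E'
from h import *
o=manip.get_obs();p,d=manip.snapshot("wrist");cv2.imwrite("pics/w1.png",p[:,:,::-1])
print(o["eef_pos"],o["force"])
p,d=manip.snapshot("scene");cv2.imwrite("pics/s1.png",cv2.resize(p[120:270,260:440,::-1],None,fx=4,fy=4))
E
```

```text
time_s: 3.28
eef_pos: [536.5, 107.8, 252.0]
eef_rot: [[-0.003, 0.994, -0.107], [0.001, -0.107, -0.994], [-1.0, -0.003, -0.001]]
force: [0.6, -0.2, 0.4]
grip_width: 0.1
[536.52168434 107.83874326 252.01413839] [ 0.63526252 -0.20905463  0.44619314]
```

View pics/w1.png

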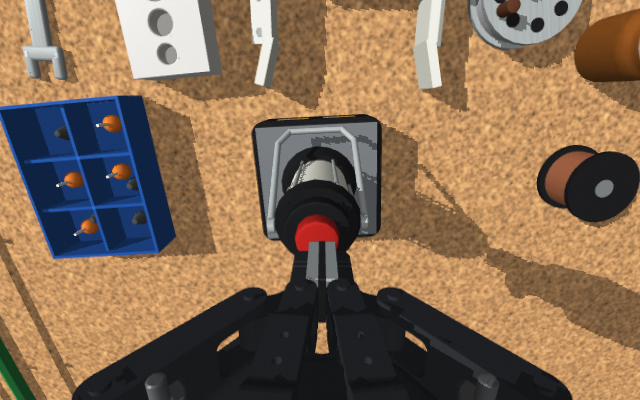

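View pics/s1.png

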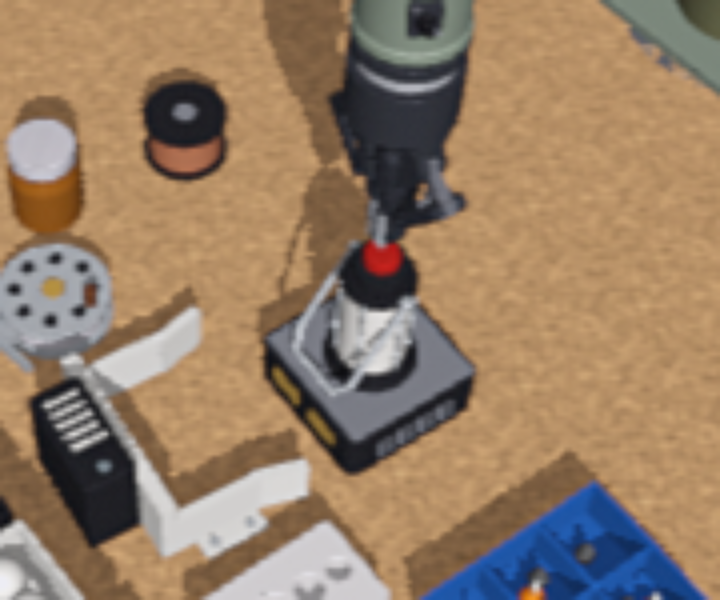

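The fingertips at about (322,245) sit over the red button at (318,234). I'll nudge 2 mm left and press down.

```bash
python3 -m handwheel '[[0,0,0,0.003,0.001,-0.0025,0],[0,0,0,0.004,0,0,0],[0,0,0,0.003,0,0,0],[0,0,0,0.003,0,0,0],[0,0,0,0,0,0,0]]'
```

```text
time_s: 4.0
eef_pos: [538.9, 110.9, 240.0]
eef_rot: [[0.0, 0.994, -0.106], [0.002, -0.106, -0.994], [-1.0, 0.0, -0.002]]
force: [-0.2, 0.5, 1.6]
grip_width: -0.2
```

```bash
python3 -m handwheel '[[0,0,0,0.002,0,0,0],[0,0,0,0.002,0,0,0],[0,0,0,0.001,0,0,0],[0,0,0,0.001,0,0,0],[0,0,0,0,0,0,0]]'
```

```text
time_s: 4.62
eef_pos: [538.9, 110.9, 235.3]
eef_rot: [[0.001, 0.994, -0.106], [0.001, -0.106, -0.994], [-1.0, 0.001, -0.002]]
force: [-1.4, -0.2, 4.8]
grip_width: -0.1
```

```bash
python3 -m handwheel '[[0,0,0,0.002,0,0,0],[0,0,0,0.001,0,0,0],[0,0,0,0.001,0,0,0],[0,0,0,0.001,0,0,0],[0,0,0,0.001,0,0,0]]'
```

```text
time_s: 5.25
eef_pos: [538.9, 111.0, 234.6]
eef_rot: [[0.001, 0.994, -0.106], [0.001, -0.106, -0.994], [-1.0, 0.001, -0.001]]
force: [-3.8, 0.3, 8.7]
grip_width: -0.1
```

```bash
python3 -m handwheel '[[0,0,0,0.002,0,0,0],[0,0,0,0.002,0,0,0],[0,0,0,0.002,0,0,0],[0,0,0,0.002,0,0,0],[0,0,0,0.002,0,0,0]]'
```

```text
time_s: 5.88
eef_pos: [539.0, 111.0, 234.5]
eef_rot: [[0.002, 0.994, -0.105], [-0.0, -0.105, -0.994], [-1.0, 0.002, -0.0]]
force: [-6.1, -0.7, 12.4]
grip_width: 0.0
```

```bash
python3 -m handwheel '[[0,0,0,-0.01,0,0,0],[0,0,0,-0.03,0,0,0],[0,0,0,-0.03,0,0,0],[0,0,0,-0.02,0,0,0],[0,0,0,0,0,0,0]]'
```

```text
time_s: 6.5
eef_pos: [539.0, 111.0, 324.7]
eef_rot: [[0.002, 0.994, -0.105], [0.0, -0.105, -0.994], [-1.0, 0.002, -0.0]]
force: [0.9, -0.5, -0.6]
grip_width: 0.0
```

Button bottomed out: z stopped at 234.5 while the force rose to 12 N. I've come off it. Now I'll back away towards the robot, tilt the tool 30° with the fingers pointing forward, and open them to 60 mm for a two-point push.

```bash
python3 -m handwheel '[[0,0,0,0,-0.033,0,0],[0,0,0,0,-0.033,0,0],[0,0,0,0,-0.033,0,0],[0,0,0,0,-0.033,0,0.06],[0,0,0,0,0,0,0.06]]'; python3 -m handwheel '[[0,0,10,0,0,0,0.06],[0,0,10,0,0,0,0.06],[0,0,10,0,0,0,0.06],[0,0,0,0,0,0,0.06],[0,0,0,0,0,0,0.06]]'
```

```text
time_s: 7.12
eef_pos: [402.0, 124.7, 315.8]
eef_rot: [[-0.008, 0.994, -0.106], [-0.0, -0.106, -0.994], [-1.0, -0.008, 0.001]]
force: [0.6, 0.1, -0.2]
grip_width: 35.7
time_s: 7.75
eef_pos: [403.9, 124.2, 311.8]
eef_rot: [[0.496, 0.862, -0.106], [-0.055, -0.091, -0.994], [-0.866, 0.499, 0.002]]
force: [0.2, 0.7, 0.8]
grip_width: 59.7
```

```bash
python3 -m handwheel '[[0,0,0,0.0346,-0.02,0,0.06],[0,0,0,0.0346,-0.02,0,0.06],[0,0,0,0.0346,-0.02,0,0.06],[0,0,0,0.0346,-0.02,0,0.06],[0,0,0,0.0346,-0.02,0,0.06]]'; python3 - <<'E'
from h import *
o=manip.get_obs();print(o["eef_pos"],o["joint_pos"])
p,d=manip.snapshot("wrist");cv2.imwrite("pics/w2.png",p[:,:,::-1])
E
```

```text
time_s: 8.38
eef_pos: [417.8, 124.1, 115.8]
eef_rot: [[0.506, 0.855, -0.112], [-0.055, -0.098, -0.994], [-0.861, 0.509, -0.003]]
force: [0.4, -0.2, -0.8]
grip_width: 60.3
[417.8227251  124.07392115 115.84084313] [  9.62110286   1.97821696 131.51687163 -25.76729491  18.57349553
 128.56046194]
```

View pics/w2.png

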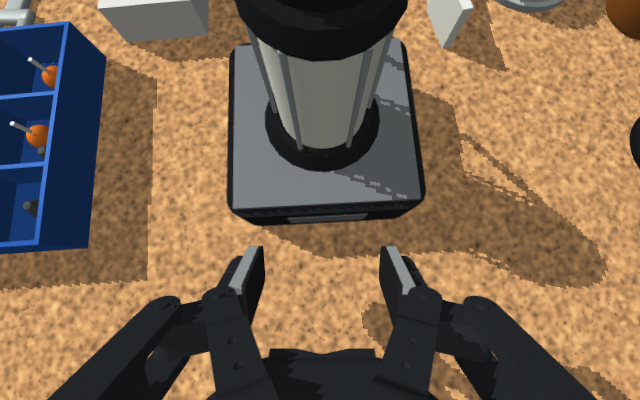

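```bash
python3 -m handwheel '[[0,0,0,-0.006,-0.008,0,0.06],[0,0,0,0.01,-0.006,0,0.06],[0,0,0,0.01,-0.006,0,0.06],[0,0,0,0.008,-0.004,0,0.06],[0,0,0,0,0,0,0.06]]'; python3 -c "
from h import *
print(manip.get_obs()['joint_pos'].round(1) if hasattr(manip.get_obs()['joint_pos'],'round') else manip.get_obs()['joint_pos'])"
```

```text
time_s: 9.05
eef_pos: [410.7, 124.1, 85.2]
eef_rot: [[0.503, 0.856, -0.117], [-0.06, -0.101, -0.993], [-0.862, 0.507, 0.001]]
force: [0.4, 0.1, -0.6]
grip_width: 60.2
[ 10.1   6.6 132.5 -36.8  14.2 140.6]
```

```bash
python3 -m handwheel '[[0,0,0,0.005,0.0086,0,0.06],[0,0,0,0.0025,0.004,0,0.06],[0,0,0,0.0025,0.004,0,0.06],[0,0,0,0.0025,0.004,0,0.06],[0,0,0,0.0025,0.004,0,0.06]]'; python3 -m handwheel '[[0,0,0,0.0025,0.004,0.001,0.06],[0,0,0,0.0025,0.004,0.001,0.06],[0,0,0,0.0025,0.004,0.001,0.06],[0,0,0,0.0025,0.004,0.001,0.06],[0,0,0,0.0025,0.004,0.001,0.06]]'
```

```text
time_s: 9.68
eef_pos: [441.8, 121.1, 87.8]
eef_rot: [[0.507, 0.854, -0.117], [-0.06, -0.101, -0.993], [-0.86, 0.51, -0.0]]
force: [-7.4, 4.1, 4.7]
grip_width: 60.1
time_s: 10.3
eef_pos: [456.5, 114.1, 82.0]
eef_rot: [[0.493, 0.863, -0.114], [-0.06, -0.097, -0.993], [-0.868, 0.497, 0.004]]
force: [-7.8, 2.4, 5.7]
grip_width: 60.3
```

```bash
cat > look.py <<'E'
import sys
from h import *
t=sys.argv[1];o=manip.get_obs()
p,_=manip.snapshot("wrist");cv2.imwrite(f"pics/w{t}.png",p[:,:,::-1])
p,d=manip.snapshot("top");P=cloud("top",d);z=P[...,2]
cv2.imwrite(f"pics/t{t}.png",cv2.resize(p[110:270,180:440,::-1],None,fx=3,fy=3))
p2,d2=manip.snapshot("scene");P2=cloud("scene",d2)
cv2.imwrite(f"pics/s{t}.png",cv2.resize(p2[140:260,230:410,::-1],None,fx=4,fy=4))
print("tcp",np.round(o["eef_pos"],1),"F",np.round(o["force"],1))
th=np.radians(-6.7);ux=np.array([np.cos(th),np.sin(th)]);uy=np.array([-ux[1],ux[0]]);O=np.array([666.5,70.5])
def base(P,nm,c0):
    z=P[...,2];D=P[...,:2]-O;a=D@ux;b=D@uy
    m=(z>40)&(z<50)&(abs(a-c0[0])<67)&(abs(b-c0[1])<64)
    q=np.c_[a[m],b[m]].astype(np.float32);r=cv2.minAreaRect(q);g=r[2] if r[2]<45 else r[2]-90
    print(nm,len(q),"centre a,b",np.round(r[0],1),"size",np.round(r[1],1),"rel yaw",round(g,2),"amax",np.percentile(q[:,0],99).round(1))
hsv=cv2.cvtColor(p[:,:,::-1].copy(),cv2.COLOR_BGR2HSV);m=cv2.inRange(hsv,(0,170,60),(6,255,255))|cv2.inRange(hsv,(174,170,60),(180,255,255));m[:,450:]=0
u,v=np.nonzero(m)[::-1];w=world("top",[[u.mean(),v.mean()]],168)[0][:2];c=np.array([(w-O)@ux,(w-O)@uy]);print("button a,b",c.round(1),len(u))
base(P,"top",c);base(P2,"scene",c)
E
python3 look.py 3
```

```text
tcp [456.5 114.1  82. ] F [-7.8  2.4  5.7]
button a,b [-113.4   19. ] 79
top 1411 centre a,b [-116.8   19.4] size [127.4 119.8] rel yaw 0.43 amax -54.6
scene 725 centre a,b [-113.    21.6] size [120.6 121.7] rel yaw 0.77 amax -53.5
```

View pics/w3.png

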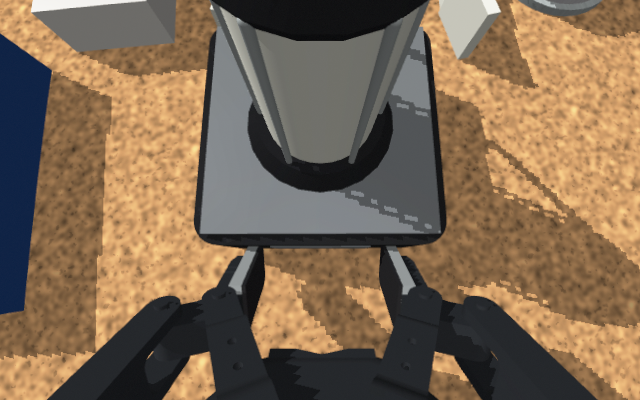

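View pics/s3.png

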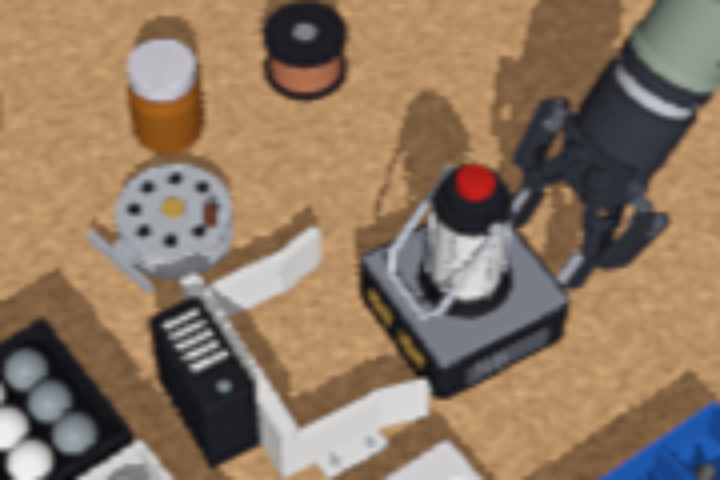

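```bash
python3 -m handwheel '[[0,0,0,0.0005,0.0025,0.003,0.06],[0,0,0,0.0005,0.0025,0.003,0.06],[0,0,0,0.0005,0.0025,0.003,0.06],[0,0,0,0.0005,0.0025,0.003,0.06],[0,0,0,0,0,0,0.06]]'; python3 look.py 4
```

```text
time_s: 11.08
eef_pos: [459.9, 101.7, 81.5]
eef_rot: [[0.484, 0.868, -0.11], [-0.059, -0.093, -0.994], [-0.873, 0.487, 0.006]]
force: [-1.2, 0.2, 0.5]
grip_width: 59.8
tcp [459.9 101.7  81.5] F [-1.2  0.2  0.5]
button a,b [-108.7   16. ] 81
top 1402 centre a,b [-112.    16.1] size [126.4 120. ] rel yaw 1.8 amax -50.1
scene 740 centre a,b [-108.7   18.7] size [121.2 120.6] rel yaw 0.8 amax -48.7
```

View pics/t4.png

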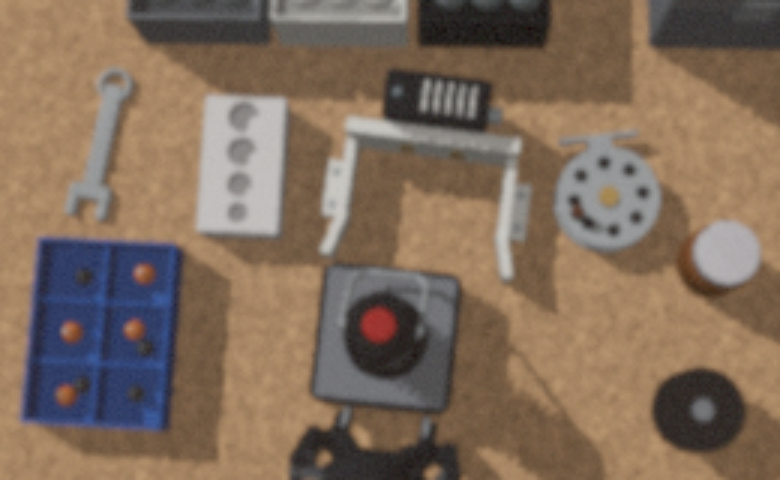

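The lantern slips sideways on the fingers, so diagonal pushing moves it little: it is now at b≈+16 mm with its back at the mouth. The rounded corner meets the inside of the slick flare, which will guide it. I'll back off, re-centre the fingers and push straight along the dock.

```bash
python3 -m handwheel '[[0,0,0,-0.004,-0.007,0,0.06],[0,0,0,0,0,-0.007,0.06],[0,0,0,0.002,0.006,0,0.06],[0,0,0,0.0025,0.005,0,0.06],[0,0,0,0.0025,0.005,0,0.06]]'; python3 -m handwheel '[[0,0,0,0.0025,0.005,0,0.06],[0,0,0,0.0025,0.005,0,0.06],[0,0,0,0.0025,0.005,0,0.06],[0,0,0,0.0025,0.005,0,0.06],[0,0,0,0,0,0,0.06]]'; python3 look.py 5
```

```text
time_s: 11.85
eef_pos: [468.0, 107.6, 82.8]
eef_rot: [[0.481, 0.87, -0.11], [-0.06, -0.093, -0.994], [-0.875, 0.485, 0.008]]
force: [-9.3, 1.8, 5.8]
grip_width: 60.1
time_s: 12.48
eef_pos: [483.4, 104.0, 79.8]
eef_rot: [[0.466, 0.878, -0.112], [-0.064, -0.093, -0.994], [-0.883, 0.47, 0.012]]
force: [-0.1, 0.7, -0.3]
grip_width: 60.0
tcp [483.4 104.   79.8] F [-0.1  0.7 -0.3]
button a,b [-87.4  12.7] 77
top 1402 centre a,b [-88.1  15.5] size [127.7 126.8] rel yaw -2.95 amax -28.1
scene 749 centre a,b [-90.4  15. ] size [127.7 121.5] rel yaw 0.09 amax -27.7
```

View pics/t5.png

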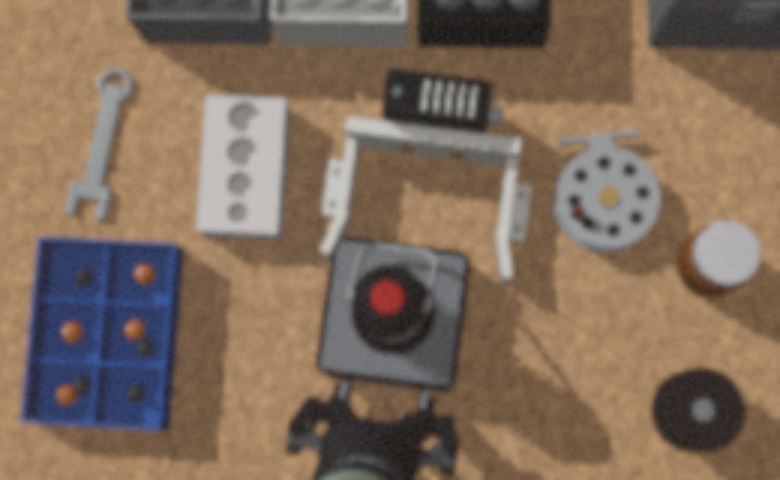

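```bash
python3 -m handwheel '[[0,0,0.5,0.0022,0.0055,0,0.06],[0,0,0.5,0.0022,0.0055,0,0.06],[0,0,0.5,0.0022,0.0055,0,0.06],[0,0,0.5,0.0022,0.0055,0,0.06],[0,0,0.5,0.0022,0.0055,0,0.06]]'; python3 look.py 6
```

```text
time_s: 13.25
eef_pos: [500.9, 98.5, 77.2]
eef_rot: [[0.48, 0.869, -0.117], [-0.076, -0.092, -0.993], [-0.874, 0.486, 0.021]]
force: [-11.0, 0.7, 8.5]
grip_width: 59.7
tcp [500.9  98.5  77.2] F [-11.    0.7   8.5]
button a,b [-67.8   7.7] 67
top 1352 centre a,b [-68.3   9.3] size [131.7 123. ] rel yaw 0.46 amax -9.0
scene 750 centre a,b [-70.8  12.7] size [122.5 129.4] rel yaw -2.57 amax -8.7
```

View pics/t6.png

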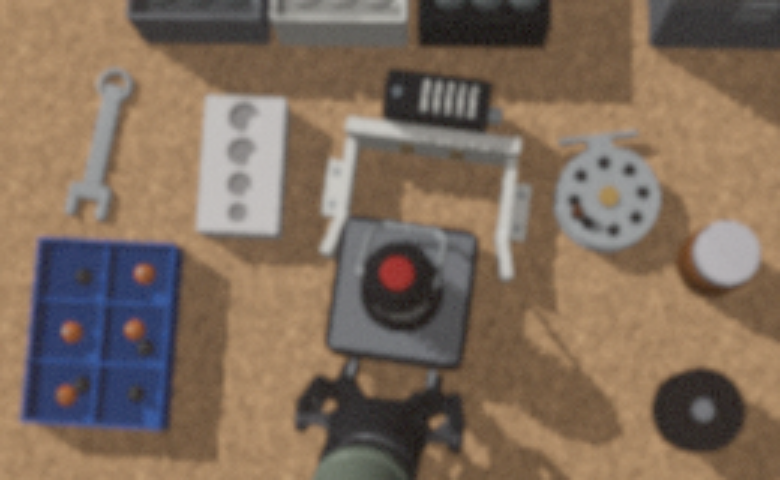

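View pics/w6.png

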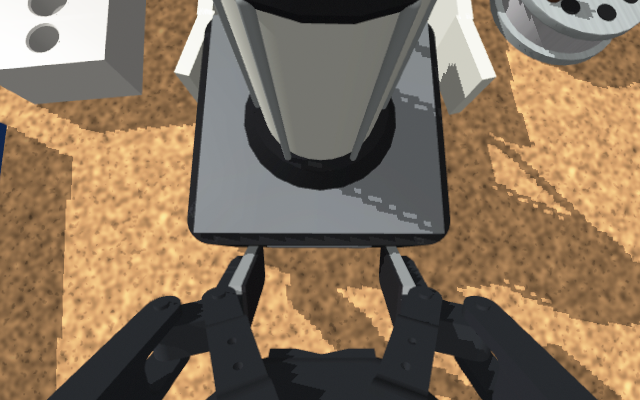

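```bash
python3 -m handwheel '[[0,0.4,0.3,0.0017,0.006,0,0.06],[0,0.4,0.3,0.0017,0.006,0,0.06],[0,0.4,0.3,0.0017,0.006,0,0.06],[0,0.3,0.3,0.0017,0.006,0,0.06],[0,0.2,0.3,0.0017,0.006,0,0.06]]';  python3 -m handwheel '[[0,0,0.3,0.002,0.006,0,0.06],[0,0.2,0.3,0.002,0.006,0,0.06],[0,0,0.3,0.002,0.006,0,0.06],[0,0.2,0.3,0.002,0.006,0,0.06],[0,0,0.3,0.002,0.006,0,0.06]]'; python3 look.py 7
```

```text
time_s: 14.02
eef_pos: [516.3, 91.7, 75.9]
eef_rot: [[0.474, 0.874, -0.111], [-0.057, -0.095, -0.994], [-0.879, 0.477, 0.005]]
force: [-8.8, -0.4, 4.8]
grip_width: 59.9
time_s: 14.65
eef_pos: [537.7, 87.6, 75.8]
eef_rot: [[0.477, 0.872, -0.109], [-0.056, -0.093, -0.994], [-0.877, 0.48, 0.004]]
force: [-7.9, 0.3, 4.7]
grip_width: 60.1
tcp [537.7  87.6  75.8] F [-7.9  0.3  4.7]
button a,b [-30.8   2.8] 72
top 1331 centre a,b [-30.1   4.7] size [119.8 122.7] rel yaw 0.36 amax 28.9
scene 781 centre a,b [-33.1   4.8] size [128.1 121.5] rel yaw 0.87 amax 28.8
```

View pics/t7.png

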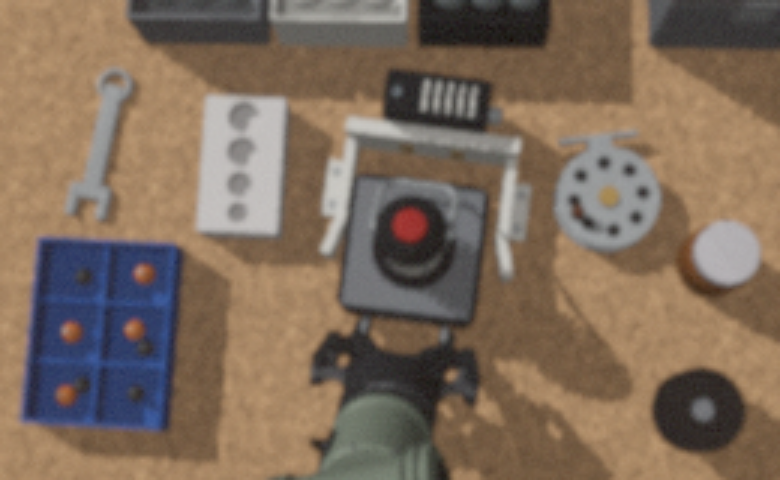

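The cheeks have guided the lantern in: b≈3 mm, yaw under 1°, about 31 mm left. I'll keep pushing and watch for contact.

```bash
python3 -m handwheel '[[0,0,0.3,0.002,0.006,0,0.06],[0,0,0.3,0.002,0.006,0,0.06],[0,0,0.3,0.002,0.006,0,0.06],[0,0,0.3,0.002,0.006,0,0.06],[0,0,0.3,0.002,0.006,0,0.06]]';  python3 -m handwheel '[[0,0,0.2,0.0015,0.0045,0,0.06],[0,0,0.2,0.0012,0.004,0,0.06],[0,0,0.2,0.0012,0.004,0,0.06],[0,0,0.2,0.0012,0.004,0,0.06],[0,0,0.2,0.0012,0.004,0,0.06]]'; python3 look.py 8
```

```text
time_s: 15.42
eef_pos: [565.8, 83.6, 77.9]
eef_rot: [[0.491, 0.864, -0.11], [-0.06, -0.092, -0.994], [-0.869, 0.495, 0.006]]
force: [-3.4, 0.3, -2.1]
grip_width: 59.5
time_s: 16.05
eef_pos: [569.3, 83.6, 77.0]
eef_rot: [[0.473, 0.874, -0.111], [-0.065, -0.091, -0.994], [-0.879, 0.477, 0.013]]
force: [-24.1, 2.5, 17.9]
grip_width: 59.7
tcp [569.3  83.6  77. ] F [-24.1   2.5  17.9]
button a,b [0.  2.4] 71
top 1303 centre a,b [-2.2  2.5] size [127.7 127.1] rel yaw -0.2 amax 60.7
scene 752 centre a,b [-2.2  4.5] size [115.5 122.4] rel yaw 0.6 amax 54.7
```

The lantern is home: it stalled at 24 N with the button at a≈0.0. I'll push once more, gently, then retreat straight back.

```bash
python3 -m handwheel '[[0,0,0,0.001,0.004,0,0.06],[0,0,0,0.001,0.003,0,0.06],[0,0,0,0,0,0,0.06],[0,0,0,-0.002,-0.004,0,0.06],[0,0,0,-0.005,-0.009,0,0.06]]'; python3 -m handwheel '[[0,0,0,-0.01,-0.018,0,0.06],[0,0,0,-0.015,-0.027,0,0.06],[0,0,0,-0.03,-0.01,0,0.06],[0,0,0,-0.05,0,0,0.06],[0,0,0,-0.05,0,0,0.06]]';python3 -m handwheel '[[0,0,0,-0.04,0,0,0.06],[0,0,0,-0.04,0,0,0.06],[0,0,0,0,0,0,0.06],[0,0,0,0,0,0,0.06],[0,0,0,0,0,0,0.06]]'; python3 look.py 9
```

```text
time_s: 16.82
eef_pos: [559.5, 85.7, 81.6]
eef_rot: [[0.472, 0.874, -0.11], [-0.065, -0.09, -0.994], [-0.879, 0.477, 0.014]]
force: [0.6, -0.5, 0.5]
grip_width: 59.8
time_s: 17.45
eef_pos: [437.4, 100.7, 194.8]
eef_rot: [[0.481, 0.87, -0.11], [-0.063, -0.091, -0.994], [-0.875, 0.485, 0.011]]
force: [0.2, 1.4, 0.6]
grip_width: 60.3
time_s: 18.08
eef_pos: [400.0, 106.2, 273.4]
eef_rot: [[0.498, 0.86, -0.11], [-0.061, -0.091, -0.994], [-0.865, 0.502, 0.007]]
force: [-0.2, 0.7, 0.8]
grip_width: 60.1
tcp [400.  106.2 273.4] F [-0.2  0.7  0.8]
button a,b [0.  2.8] 69
top 1325 centre a,b [0.7 3.8] size [121.7 125.8] rel yaw 0.1 amax 60.6
scene 739 centre a,b [-2.4  5.4] size [115.5 120.6] rel yaw 0.31 amax 54.8
```

View pics/t9.png

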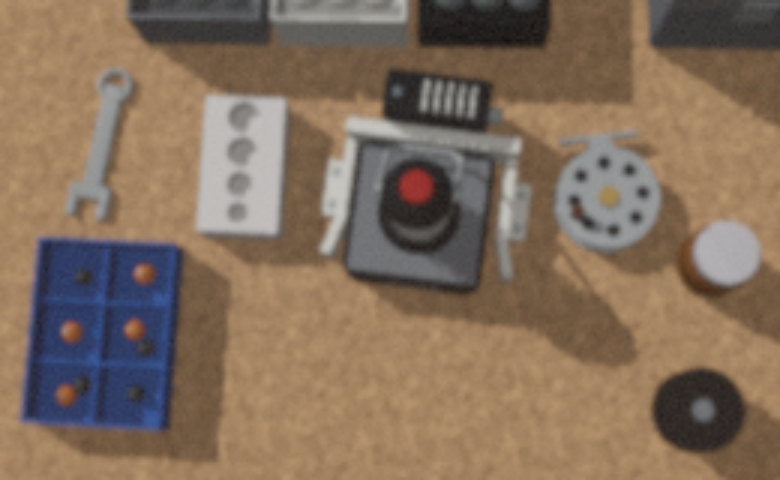

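View pics/s9.png

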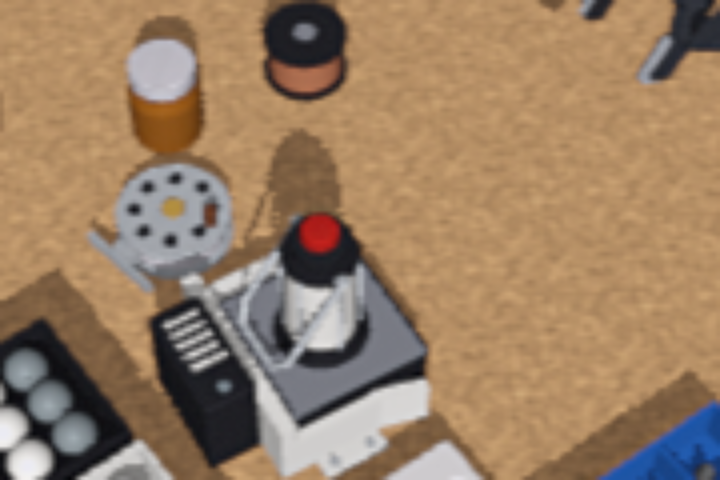

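The lantern looks home and square. To check the gap at the plate, I'll look straight down with the wrist camera.

```bash
python3 -m handwheel '[[0,0,0,-0.05,0,0,0.06],[0,0,-10,0,0,0,0.06],[0,0,-10,0,0,0,0.06],[0,0,-10,0,0,0,0.06],[0,0,0,-0.02,0,0,0.06]]'; python3 -m handwheel '[[0,0,0,0,0.05,0,0.06],[0,0,0,0,0.05,0,0.06],[0,0,0,0,0.05,0,0.06],[0,0,0,0,0.05,0,0.06],[0,0,0,0,0.05,0,0.06]]'; python3 -m handwheel '[[0,0,0,0,0.02,0,0.06],[0,0,0,0,0,0,0.06],[0,0,0,0,0,0,0.06],[0,0,0,0,0,0,0.06],[0,0,0,0,0,0,0.06]]'; python3 - <<'E'
from h import *
o=manip.get_obs();p,d=manip.snapshot("wrist");cv2.imwrite("pics/w10.png",p[:,:,::-1]);np.save("pics/w10.npy",d)
P=cloud("wrist",d,o);th=np.radians(-6.7);ux=np.array([np.cos(th),np.sin(th)]);uy=np.array([-ux[1],ux[0]]);O=np.array([666.5,70.5])
D=P[...,:2]-O;a=D@ux;b=D@uy;z=P[...,2]
for lo in range(-50,50,20):
    m=(b>lo)&(b<lo+20)
    A=a[m&(z>40)&(z<49)&(a>20)&(a<66)];B=a[m&(z>57)&(z<66)&(a>40)&(a<80)]
    print(lo,len(A),A.max() if len(A) else 0,len(B),B.min() if len(B) else 0)
m=(z>40)&(z<49)&(abs(a)<75)&(abs(b-2)<63);print("b range",b[m].min(),b[m].max(),"a min",a[m].min())
E
```

```text
time_s: 18.85
eef_pos: [373.3, 109.1, 335.3]
eef_rot: [[-0.02, 0.994, -0.11], [-0.006, -0.11, -0.994], [-1.0, -0.019, 0.008]]
force: [-0.0, 0.0, -0.3]
grip_width: 60.2
time_s: 19.48
eef_pos: [629.5, 80.5, 326.1]
eef_rot: [[-0.024, 0.994, -0.11], [-0.006, -0.11, -0.994], [-1.0, -0.023, 0.008]]
force: [-0.2, 0.0, 0.5]
grip_width: 59.9
time_s: 20.1
eef_pos: [650.7, 77.2, 318.7]
eef_rot: [[-0.033, 0.993, -0.111], [-0.006, -0.112, -0.994], [-0.999, -0.033, 0.009]]
force: [-1.1, -0.8, 0.1]
grip_width: 60.3
-50 582 60.12097266994088 256 61.24672443106434
-30 501 59.98032265761465 272 50.37145233646715
-10 369 59.863825430717995 278 50.29923726276281
10 434 59.75270589911517 286 50.251727323453416
30 536 59.67619037012914 254 60.85654217342785
b range -56.58936873928319 64.05679577106235 a min -59.6595972676603
```

View pics/w10.png

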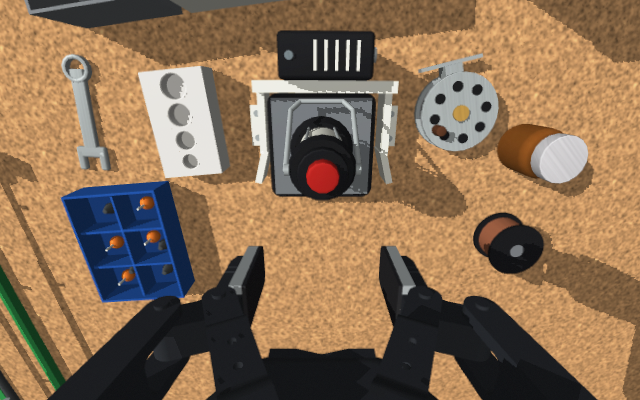

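In the wrist view the lantern base (270–375, 95–195) lies between the cheeks, against the plate at row 90. The measured back edge (59.9) and plate face (61) agree within about 1 mm. The button is up and the gripper is clear, so I'm handing in.

```bash
python3 -c "
from plant import manip
print(manip.hand_in())"
```

```text
the job is handed in; nothing more can be done
None
```

The lantern is switched off and home in the charging cradle, and I handed the job in at about 20 s. No verdict is reported.

**What I did:** I pressed the button until it bottomed out, with the force rising to 12 N. Then I pushed the lantern at the front of its base with two open fingers. It slipped sideways on the fingers when I pushed diagonally, so I pushed straight and the cradle's flared cheeks centred it. It stalled against the plate at 24 N, and I backed away.

**Last checks:**

| Check | Result |
|---|---|
| Back edge to contact plate | about 1 mm (59.9 against 61 mm), near the limit of the calibration |
| Angle to the plate | about 0.1–0.3° |
| Distance from centre line | top and wrist cameras 3–4 mm, scene camera 5.4 mm; limit 8 mm |
| Lantern and button | upright, button looks released |
| Bystanders | look unmoved in the pictures; not re-measured |
| Robot | clear of everything, no contact force |

**Disagreement:** the scene camera put the lantern's back edge about 5 mm shorter (54.8 mm) than the other two. I relied on the stall at the plate and the closer wrist view instead.

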